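Close the olivewood box and push it back under the spice bridge

TASK

Put the loose lid on the open olivewood box and press it down until it snaps fully home. Then push the closed box along the counter, without lifting it, until it stands centred and square on the inlaid tile under the bridge shelf. Leave the mortar, pinch bowl and measuring cup where they stand, and do not bump the bridge shelf hard.

Things in the scene. Friction and masses are not known exactly. Their poses are not given: they have to be found in the camera images.
- box_centre (a point): Open rectangular olivewood box, about 0.45 kg, loose on the counter in front of the bridge shelf: 90 mm along x, 120 mm along y, 60 mm high, walls and floor 8 mm, mouth 74 x 104 mm. The point is its centre, 30 mm above the counter; axes are the box's, z up. Its body is too wide to grip; push it by its sides.
- box: The same box; origin at the centre of its underside. A spring ball catch stands 3.7 mm into the mouth from the middle of each short wall (its +y and -y ends), 8 mm below the rim; pressing the lid past the two takes roughly 5 to 15 N.
- lid_grip (a point): Loose olivewood lid, about 0.14 kg, right way up on the counter left or right of the box. On its 90 (x) x 120 (y) x 8 mm plate stands an upright grip, 18 mm (x) by 70 mm (y), 34 mm high. The point lies in the grip on the lid's axis, 10 mm below its top, 24 mm above the plate and 48 mm above the lid's underside. Axes are the lid's, z up.
- lid: The same lid; origin at the centre of its underside. Under the plate a plug of 69 x 100 mm with rounded lower edges, 16 mm deep, has 2 mm play or more all round in the box's mouth; it fits either way round. Unsnapped it stands about 10 mm too high; fully home (plate on the rim) lid_grip is 62 mm above box_centre and the grip's top 102 mm above the counter.
- tile (a point): Centre of the inlaid terracotta tile under the bridge shelf, at counter height: flush, 140 mm along x, 170 mm along y, with a thin dark border. Axes: x away from the robot's side, z up. The box belongs here with its 120 mm sides along the tile's y, either way round.
- bridge: Fixed dark wood bridge shelf; same origin and axes as tile. Board from x = -60 to 0 mm, 460 mm long in y, 165 to 181 mm above the counter; posts at y = +/-215 mm, inner faces at 200; a 45 mm high jar on each end. The board overhangs the placed box's near side by 15 mm, so an upright gripper pushing there hits it: lean the tool, fingertips forward under the board, 30 to 48 degrees.
- mortar_centre (a point): Bystander: small steel mortar, 96 mm wide, 75 mm high, its pestle leaning in it towards its +x to 107 mm high; loose, on the other side of the box from the lid. The point is its centre, 37.5 mm up.
- bowl_centre (a point): Bystander: blue glass pinch bowl, 72 mm wide, 35 mm high, loose, beside the tile under the bridge. The point is its centre.
- cup_centre (a point): Bystander: aluminium measuring cup, 76 mm wide, 60 mm high, with a flat handle towards its +y out to 105 mm; loose, beyond the bridge. The point is its centre.
- carousel: Bystander: fixed white plastic spice carousel, 200 mm across, 220 mm high, at the counter's left. Origin at the centre of its underside.
Things that resemble listed ones, but are neither listed nor needed, are in the scene too. Leave any blue look-alike of the lid alone.

How it is judged:
By the outcome, as a careful person would: the job done as asked, in the order asked, and still so for the second after the job is handed in, with the robot touching nothing.
It also fails if it takes over 67 s, if anything falls off the work surface, if the arm or the gripper's body presses on something with over 40 N, if the wrist force passes 120 N, or if a joint passes its speed limit or range.

ROBOT

A 6-joint arm with a two-finger parallel gripper is mounted at the origin on the work surface. World frame = base frame: x ahead of the robot, y to its left, z up, the work surface at z = 0. Lengths are in m, angles in rad, forces in N, time in s.
With the tool pointing down it reaches from about 0.35 to 0.975 m from the base axis. Payload 4.9 kg.
Tool frame: the origin (TCP) lies at the very end of the fingers, on their centre line; the grasp point (between the pads) lies behind it (manip.pinch_z is the y of the grasp point in the tool frame, in m); y points along the fingers, x is the direction in which the jaws open and shut, and the axes are right-handed (so a half turn about y gives the same grasp; the last joint's range is limited). The gripper opens to 85 mm and grips with 20 to 120 N. Pads are 22 mm wide; open, the fingers measure 114 mm over their backs; the gripper's body (76 mm by 85 mm) begins 54 mm behind the grasp point. The pads swing forward as they close: fully open they stand 13 mm farther back than shut.
Start: joints at [-1.356, 0.053, 1.613, -0, 1.476, -0.119], TCP at [0.205, -0.59, 0.231] pointing down, gripper open.
Joint ranges: [-3.01, 3.01], [-1.01, 2.22], [0.06, 2.58], [-1.02, 4.17], [0.09, 2.62], [-3.14, 3.14]. Speed limits (rad/s): [2.57, 2.57, 3.14, 3.14, 3.14, 3.14].

INTERFACE

Orientations are given as a unit quaternion [w, x, y, z].
In Python, from plant import manip gives the robot as it stands.
- The arm moves only by the tool drive_tool, never from a script. Its argument "motion" is a list of rows, each a list of 3 entries, a list of its own where there are three numbers: the shift along the tool's x, y, z in units of 25 mm (1.0 is 25 mm), then the turn, a rotation vector about the tool's x, y, z in units of 5 degrees (1.0 is 5 degrees), then the closure, from -1 (fully open) to 1 (shut). A call has 1 to 12 rows; each row shifts and turns the commanded pose from where the row before left it, along the tool's axes as they then stand; what a row does not reach is not made up. A row lasts 1/10 s, in which the tool goes at most 50 mm and 8.59 degrees, less where a joint would pass 70% of its speed; a pose out of reach is approached as far as the arm can. A call is refused whole if a number of a shift passes 1 or a number of a turn 1, either way. A call with a gripper value outside its range is refused whole. The fingers move at their own pace and stop on an object; the grip force is fixed at half the most. Time passes only in rows, so rows that do not move let the fingers close. It gives the time, the measured TCP pose, the force and the opening at its end, in the units of the state.
- manip.state(): the state, without advancing time (a new reading comes with each control period).
- manip.grab_frame(name): name is "scene" or "top" or "wrist"; returns a dict with "img" (400x640x3 uint8, blue, green, red), "range_z" (400x640 float32, m along the optical axis (not along the pixel's ray), 0 where there is no reading), "camera_matrix" (3x3 intrinsics, pixels), "world_from_camera" (4x4, takes a point from camera to world coordinates); the wrist camera has in their place "T_tool_cam" (4x4, takes a point from camera to tool coordinates, whose origin is the TCP and whose axes are the tool frame's). Camera axes: x right, y down, z forward; pixel columns grow to the right and rows downward; lengths in m; the calibration is good to about 2 mm. A picture is of the moment at which its call begins: read the wrist's pose just before it.
- manip.job_done(): hands the job in, once; it reports no verdict.
The state is a dict: "time": time; "joint_pos": joint angles; "joint_vel": joint speeds; "joint_efforts": joint torques, N m; "tool_pos": TCP position; "tool_rot": TCP orientation; "contact_force": force on the tool from outside, world axes, zero at the start; "ft_torque": the same for the moment, N m; "gripper_width": opening from 0.0 (shut) to 1.0 (fully open).
Only numpy, scipy, OpenCV 4.12 (cv2) and the standard library are available. Lean on these libraries where they do the work, as an engineer would, in place of code of your own. Each camera call takes 0.05 s, during which the arm holds its last target. There are 200 camera calls.

## Working session

There is one attempt and no reset: what is moved stays moved. The work goes in short steps, Python scripts to look and compute and a tool call to move; the robot and the scene stay as the last step left them, time stands still between calls to the robot, and variables do not carry over. Pictures are saved under pics/ and viewed, about 8 in all and at most 12, crops included, and the job is handed in when it is done.

Besides the shell and the picture viewer there is one more tool, called after "Emit:" as a command line: name --argument value ..., lists and objects as JSON in quotes. drive_tool: Moves the arm, as the interface text tells. Its arguments: {"type":"object","properties":{"motion":{"type":"array","items":{"type":"array"}}},"required":["motion"]}

```bash
ls; mkdir -p pics; python3 - <<'E'
from plant import manip
import cv2,numpy as np
s=manip.state(); print(s, manip.pinch_z)
for n in ("scene","top"):
    f=manip.grab_frame(n); cv2.imwrite(f"pics/{n}0.png",f["img"]); np.savez(f"{n}0.npz",**f)
    print(n,f["camera_matrix"].round(1).tolist(),f["world_from_camera"].round(3).tolist())
E
```

```text
pics
{'time': 0.0, 'joint_pos': array([-1.35597292e+00,  5.33528699e-02,  1.61427144e+00,  1.48674272e-05,
        1.47602184e+00, -1.18996897e-01]), 'joint_vel': array([-0.00069949,  0.00153041,  0.00159016,  0.00143701, -0.00079048,
        0.00150764]), 'joint_efforts': array([-5.55488041e-04, -3.93683732e+01, -3.70177674e+01, -1.65311676e-04,
        6.93955051e-03,  9.85788347e-06]), 'tool_pos': array([ 0.20465756, -0.58988735,  0.23007898]), 'tool_rot': array([ 0.576611  , -0.57562686,  0.41051733, -0.40944962]), 'contact_force': array([-0.04820308,  0.17395985, -0.10146956]), 'ft_torque': array([ 0.01487032, -0.02436122,  0.02954377]), 'gripper_width': 0.9982863069505244} -0.0187
scene [[384.7, 0.0, 318.3], [0.0, 384.7, 201.4], [0.0, 0.0, 1.0]] [[-0.613, 0.544, -0.573, 1.195], [0.79, 0.425, -0.442, 0.666], [0.003, -0.724, -0.69, 0.892], [0.0, 0.0, 0.0, 1.0]]
top [[507.2, 0.0, 315.3], [0.0, 507.2, 196.1], [0.0, 0.0, 1.0]] [[-0.007, -0.993, 0.12, 0.339], [-1.0, 0.006, -0.01, 0.169], [0.009, -0.12, -0.993, 1.307], [0.0, 0.0, 0.0, 1.0]]
```

View pics/top0.png

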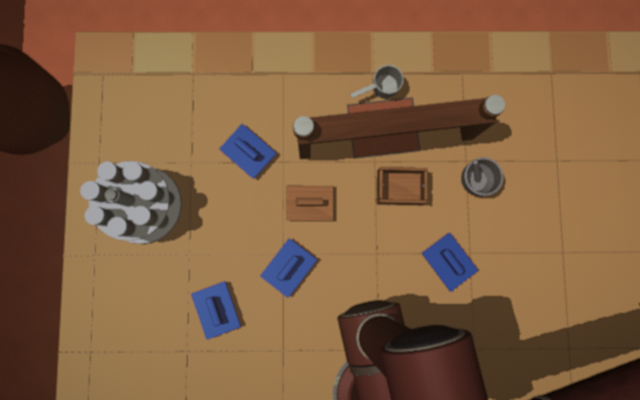

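View pics/scene0.png

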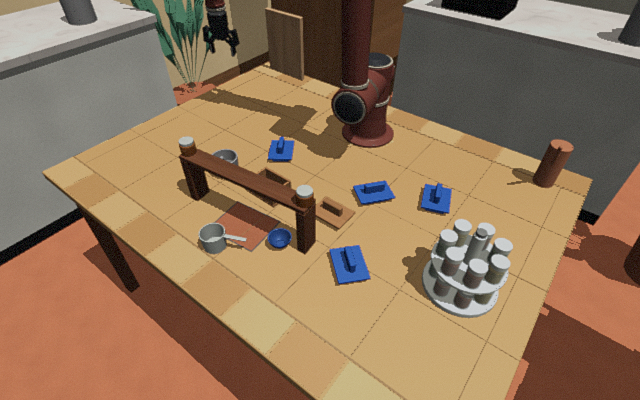

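Top view: the wooden lid is at about (310,203), the open box at (402,187), the mortar at (483,177) and the cup at (388,82). The board spans (303,127) to (494,105), and parts of the tile show at (382,105) and (385,145). In the scene view the bowl is at (280,238).

Lid candidates are blue (248,151), (290,267), (216,310) and (450,262), and wooden (310,203). I choose the wooden one, which is left of the box with the mortar on the other side.

```bash
cat > h.py <<'E'
import numpy as np,cv2
def cloud(f,T=None):
    T=f["world_from_camera"] if T is None else T
    K=f["camera_matrix"]; z=f["range_z"].astype(float); v,u=np.mgrid[:400,:640]
    P=np.stack([(u-K[0,2])/K[0,0]*z,(v-K[1,2])/K[1,1]*z,z],-1)
    return P@T[:3,:3].T+T[:3,3]
def ray(f,uv,h,T=None):
    T=f["world_from_camera"] if T is None else T
    K=f["camera_matrix"]; uv=np.atleast_2d(uv).astype(float)
    d=np.c_[(uv[:,0]-K[0,2])/K[0,0],(uv[:,1]-K[1,2])/K[1,1],np.ones(len(uv))]@T[:3,:3].T
    return T[:3,3]+d*((h-T[2,3])/d[:,2])[:,None]
def rect(pts):
    c,(w,h),a=cv2.minAreaRect((pts[:,:2]*1000).astype(np.float32))
    # angle of the long side, deg
    if w<h: a+=90
    return np.round(c,1),np.round(sorted((w,h)),1),round((a+90)%180-90,2)
E
python3 - <<'E'
from h import *
f=dict(np.load("top0.npz")); s=dict(np.load("scene0.npz"))
P=cloud(f); S=cloud(s)
print("counter z",np.median(P[230:240,340:370,2]),np.median(S[200:210,260:280,2]), P[235,340:350,2].round(4))
def reg(u0,u1,v0,v1,z0,z1):
    m=np.zeros((400,640),bool); m[v0:v1,u0:u1]=1; m&=(P[...,2]>z0)&(P[...,2]<z1)&(f["range_z"]>0); return P[m]
for n,a in dict(lidplate=(275,345,175,230,.012,.035),lidgrip=(275,345,175,230,.045,.07),boxrim=(370,440,155,215,.05,.07),board=(290,510,85,160,.15,.195),mortar=(455,515,150,205,.06,.12),cup=(345,410,60,105,.04,.08)).items():
    q=reg(*a); print(n,len(q),np.median(q[:,2]).round(4),rect(q),q.min(0).round(3),q.max(0).round(3))
# colour rays
hsv=cv2.cvtColor(s["img"],cv2.COLOR_BGR2HSV)
print("tile hsv",hsv[225,245],"counter",hsv[255,200],"bowl",hsv[238,280]); ht=cv2.cvtColor(f["img"],cv2.COLOR_BGR2HSV); print("top tile",ht[104,382],ht[145,390],ht[115,400],ht[175,360])
cv2.imwrite("pics/crop.png",np.hstack([cv2.resize(s["img"][150:260,170:330],None,fx=2.5,fy=2.5,interpolation=2),cv2.resize(f["img"][70:220,270:420],(400,275),interpolation=2)]))
E
```

```text
counter z -0.0003517339831083932 0.0022670799528546892 [ 0.0002  0.0025 -0.0027 -0.0008 -0.0011 -0.0027 -0.0003  0.0006 -0.0009
  0.003 ]
lidplate 1413 0.0235 (array([476.9, 172.8]), array([ 88. , 117.8]), 89.54) [0.433 0.114 0.015] [0.521 0.231 0.035]
lidgrip 217 0.0565 (array([477.2, 171.3]), array([18.6, 67.1]), 89.31) [0.468 0.138 0.049] [0.486 0.205 0.065]
boxrim 567 0.0581 (array([516.9, -62.4]), array([ 91.2, 120.8]), 88.28) [ 0.471 -0.124  0.05 ] [ 0.563 -0.002  0.066]
board 4746 0.18 (array([648.4, -24.5]), array([ 62.6, 463.8]), -83.73) [ 0.593 -0.258  0.151] [0.702 0.205 0.195]
mortar 435 0.0725 (array([ 535.5, -258.6]), array([94.2, 94.9]), 70.52) [ 0.488 -0.308  0.06 ] [ 0.581 -0.211  0.108]
cup 360 0.0554 (array([786.9,  -1.2]), array([ 75.5, 136.5]), -85.4) [ 0.744 -0.069  0.04 ] [0.828 0.064 0.065]
tile hsv [ 10 150 167] counter [ 19 103 200] bowl [111 145 151]
top tile [  8 154 136] [  9 158  71] [ 10 151  83] [ 16 131 163]
```

View pics/crop.png

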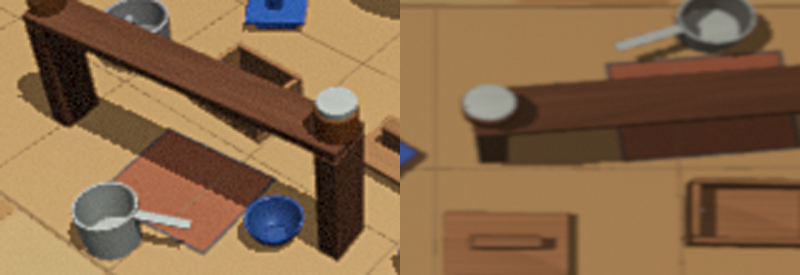

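The crop confirms a wooden lid with an upright grip beside the open box, and a terracotta tile partly under the board, with the bowl at its +y side and the cup beyond. Next I refine the tile pose and work out the first approach.

```bash
cat >> h.py <<'E'
from scipy.spatial.transform import Rotation as Ro
def qR(q): return Ro.from_quat([q[1],q[2],q[3],q[0]])
def delta(s,pos,R):
    """tool-frame shift (units 25mm) if turned first, before turning, and turn (units 5deg)"""
    R0=qR(s["tool_rot"]); d=np.array(pos)-s["tool_pos"]
    print("turn",(np.degrees((R0.inv()*R).as_rotvec())/5).round(2),"shift-before",(R0.inv().apply(d)/.025).round(2),"shift-after",(R.inv().apply(d)/.025).round(2))
def down(yaw,sx=1,tilt=0):
    """tool y down; tool x along sx*(axis at yaw deg)."""
    c,s_=np.cos(np.radians(yaw))*sx,np.sin(np.radians(yaw))*sx
    x=np.array([c,s_,0]); y=np.array([0,0,-1.]); return Ro.from_matrix(np.c_[x,y,np.cross(x,y)])
E
python3 - <<'E'
from h import *
from plant import manip
st=manip.state(); print(qR(st["tool_rot"]).as_matrix().round(3).tolist())
f=dict(np.load("top0.npz")); s=dict(np.load("scene0.npz"))
a=np.radians(6.27); X=np.array([np.cos(a),np.sin(a)]);Y=np.array([-np.sin(a),np.cos(a)]); c=np.array([.6782,-.0212])
for n,g,box in (("top",f,(335,430,90,162)),("scene",s,(200,290,195,255))):
    h=cv2.cvtColor(g["img"],cv2.COLOR_BGR2HSV); m=np.zeros((400,640),np.uint8)
    u0,u1,v0,v1=box; m[v0:v1,u0:u1]=((h[...,0]<=13)&(h[...,1]>125)&(abs(cloud(g)[...,2])<.02))[v0:v1,u0:u1]
    m=cv2.morphologyEx(m,cv2.MORPH_OPEN,np.ones((2,2)))
    k,l,stt,_=cv2.connectedComponentsWithStats(m)
    for i in range(1,k):
        if stt[i,4]>60:
            v,u=np.nonzero(l==i); q=ray(g,np.c_[u,v],0)[:,:2]-c; x=q@X*1000;y=q@Y*1000
            print(n,stt[i],"x",np.percentile(x,[0,1,99,100]).round(1),"y",np.percentile(y,[0,1,99,100]).round(1)); print(rect(q+c))
for sx in(1,-1): 
  print(sx); delta(st,[.477,.172,.25],down(0,sx)); delta(st,[.477,.172,.25],down(-.5,sx))
print(manip.grab_frame("wrist")["T_tool_cam"].round(4).tolist())
E
```

```text
[[0.328, -0.0, 0.945], [-0.945, 0.002, 0.328], [-0.002, -1.0, 0.0]]
top [350 100  63  14 486] x [46.6 46.7 68.4 69.2] y [-89.  -87.1  77.5  79.1]
(array([736.3, -19.8]), array([ 22.6, 168.1]), -83.75)
top [ 354  134   66   24 1084] x [-71.5 -70.3 -26.  -25.5] y [-90.  -88.5  77.9  79.5]
(array([630.5, -31.7]), array([ 45.8, 169.5]), -83.82)
scene [ 219  204   60   47 1450] x [-64.1 -62.2  71.2  74.4] y [-85.1 -81.3  81.9  83.4]
(array([682.7, -21.8]), array([137.3, 168.5]), -85.17)
1
turn [ -0.02 -14.18  -0.02] shift-before [-25.23  -0.74  20.28] shift-after [10.89 -0.79 30.48]
turn [ -0.02 -14.08  -0.02] shift-before [-25.23  -0.74  20.28] shift-after [10.63 -0.79 30.57]
-1
turn [ 2.000e-02  2.182e+01 -2.000e-02] shift-before [-25.23  -0.74  20.28] shift-after [-10.89  -0.79 -30.48]
turn [ 2.000e-02  2.192e+01 -2.000e-02] shift-before [-25.23  -0.74  20.28] shift-after [-10.63  -0.79 -30.57]
[[1.0, 0.0002, 0.0003, -0.0006], [-0.0002, -0.3083, 0.9513, -0.142], [0.0003, -0.9513, -0.3083, 0.0782], [0.0, 0.0, 0.0, 1.0]]
```

Emit:
drive_tool --motion '[[[0,-0.1,0],[0,-1,0],-1],[[0,-0.1,0],[0,-1,0],-1],[[0,-0.1,0],[0,-1,0],-1],[[0,-0.1,0],[0,-1,0],-1],[[0,-0.1,0],[0,-1,0],-1],[[0,-0.1,0],[0,-1,0],-1],[[0,-0.1,0],[0,-1,0],-1],[[0,-0.1,0],[0,-1,0],-1],[[0,0,0],[0,-1,0],-1],[[0,0,0],[0,-1,0],-1],[[0,0,0],[0,-1,0],-1],[[0,0,0],[0,-1,0],-1]]'

```text
time: 1.35
tool_pos: [0.2047, -0.5902, 0.2508]
tool_rot: [0.704, -0.704, 0.066, -0.066]
contact_force: [-0.4, 0.6, -0.3]
gripper_width: 1.004
```

Emit:
drive_tool --motion '[[[0,0,0],[0,-1,0],-1],[[0,0,0],[0,-1,0],-1],[[0,0,0],[0,-0.2,0],-1],[[0.8,0,1],[0,0,0],-1],[[0.8,0,1],[0,0,0],-1],[[0.8,0,1],[0,0,0],-1],[[0.8,0,1],[0,0,0],-1],[[0.8,0,1],[0,0,0],-1],[[0.8,0,1],[0,0,0],-1],[[0.8,0,1],[0,0,0],-1],[[0.8,0,1],[0,0,0],-1],[[0.8,0,1],[0,0,0],-1]]'

```text
time: 2.55
tool_pos: [0.3849, -0.3639, 0.2512]
tool_rot: [0.707, -0.707, -0.0, 0.0]
contact_force: [0.7, -1.1, 0.3]
gripper_width: 0.999
```

Emit:
drive_tool --motion '[[[0.6,0,1],[0,0,0],-1],[[0.6,0,1],[0,0,0],-1],[[0.6,0,1],[0,0,0],-1],[[0.6,0,1],[0,0,0],-1],[[0.6,0,1],[0,0,0],-1],[[0.5,0,1],[0,0,0],-1],[[0.5,0,1],[0,0,0],-1],[[0.5,0,1],[0,0,0],-1],[[0.5,0,1],[0,0,0],-1],[[0.2,0,0.6],[0,0,0],-1],[[0,0,0.2],[0,0,0],-1],[[0,0,0],[0,0,0],-1]]'

```text
time: 3.75
tool_pos: [0.5136, -0.1195, 0.2511]
tool_rot: [-0.707, 0.707, 0.001, -0.001]
contact_force: [0.4, 0.0, -1.0]
gripper_width: 1.001
```

```bash
cat >> h.py <<'E'
def wrist(name):
    from plant import manip
    st=manip.state(); f=manip.grab_frame("wrist"); T=np.eye(4); T[:3,:3]=qR(st["tool_rot"]).as_matrix(); T[:3,3]=st["tool_pos"]
    f["world_from_camera"]=T@f["T_tool_cam"]; np.savez(name+".npz",**f); cv2.imwrite(f"pics/{name}.png",f["img"])
    print(st["time"],st["tool_pos"].round(4),st["joint_pos"].round(2),qR(st["tool_rot"]).as_matrix().round(3).tolist(),st["contact_force"].round(1)); return f
E
python3 -c "
from h import *
f=wrist('w1');print(f['camera_matrix'][0].round(1))
P=cloud(f);m=(P[...,2]>.05)&(P[...,2]<.07)&(f['range_z']>0)&(abs(P[...,0]-.517)<.07)&(abs(P[...,1]+.062)<.09);q=P[m];print(len(q),rect(q),np.median(q[:,2]))
"
```

```text
3.75 [ 0.5136 -0.1195  0.2511] [-0.37 -0.19  1.81 -0.    1.52 -0.37] [[1.0, -0.0, -0.003], [0.003, -0.0, 1.0], [-0.0, -1.0, -0.0]] [ 0.4  0.  -1. ]
[280.5   0.  320.3]
2547 (array([519.5, -63. ]), array([ 89.8, 120.1]), 88.3) 0.05862796712120438
```

View pics/w1.png

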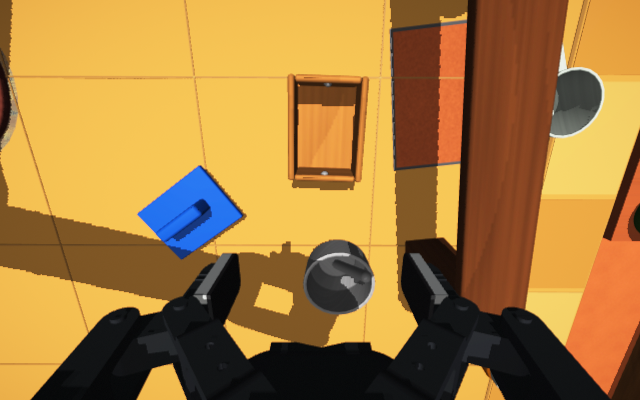

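The wrist view shows the box mouth at about (325,128), with catches at (328,85) and (325,174). The tile's near corners are at (391,30) and (396,170), and the mortar is at (340,277). Next I look at the lid.

Emit:
drive_tool --motion '[[[-0.2,0,1],[0,0,0],-1],[[-0.2,0,1],[0,0,0],-1],[[-0.2,0,1],[0,0,0],-1],[[-0.2,0,1],[0,0,0],-1],[[-0.2,0,1],[0,0,0],-1],[[-0.2,0,1],[0,0,0],-1],[[-0.2,0,1],[0,0,0],-1],[[-0.1,0,1],[0,0,0],-1],[[0,0,1],[0,0,0],-1],[[0,0,0.6],[0,0,0],-1],[[0,0,0],[0,0,0],-1],[[0,0,0],[0,0,0],-1]]'

```text
time: 5.0
tool_pos: [0.4758, 0.1193, 0.2513]
tool_rot: [-0.707, 0.707, 0.0, -0.001]
contact_force: [0.2, 0.2, 0.0]
gripper_width: 1.0
```

```bash
python3 - <<'E'
from h import *
f=wrist('w2')
P=cloud(f)
def sel(x,y,dx,dy,z0,z1):
    m=(P[...,2]>z0)&(P[...,2]<z1)&(f['range_z']>0)&(abs(P[...,0]-x)<dx)&(abs(P[...,1]-y)<dy); q=P[m]; print(len(q),rect(q),np.median(q[:,2]).round(4)); return m
sel(.477,.172,.03,.05,.045,.07); sel(.477,.172,.07,.09,.015,.032); sel(.519,-.063,.07,.09,.05,.07)
g=dict(np.load('w1.npz')); print("tile near corners",ray(g,[[391,30],[396.5,170]],0).round(4).tolist())
h=cv2.cvtColor(g["img"],cv2.COLOR_BGR2HSV); print(h[60,405],h[60,450],h[60,375])
E
```

```text
5.0 [0.4758 0.1193 0.2513] [ 0.09 -0.29  1.89 -0.    1.54  0.09] [[1.0, -0.0, -0.001], [0.001, -0.001, 1.0], [-0.0, -1.0, -0.001]] [0.2 0.2 0. ]
897 (array([479.5, 171.3]), array([17.3, 69.3]), 89.9) 0.057
5769 (array([479.1, 171.4]), array([ 90.1, 120.2]), 89.3) 0.0233
1707 (array([519.4, -62.1]), array([ 90.1, 121.4]), 88.25) 0.0583
tile near corners [[0.599, 0.0535, 0.0], [0.6209, -0.1213, 0.0]]
[  8 195 106] [ 10 191 231] [ 21 167 246]
```

Emit:
drive_tool --motion '[[[0.1,1,1],[0,0.1,0],-1],[[0.04,1,1],[0,0,0],-1],[[0,1,0.08],[0,0,0],-1],[[0,1,0],[0,0,0],-1],[[0,1,0],[0,0,0],-1],[[0,1,0],[0,0,0],-1],[[0,1,0],[0,0,0],-1],[[0,0.9,0],[0,0,0],-1],[[0,0.6,0],[0,0,0],-1],[[0,0.3,0],[0,0,0],-1],[[0,0,0],[0,0,0],-1],[[0,0,0],[0,0,0],0]]'

```text
time: 6.25
tool_pos: [0.4802, 0.1721, 0.0323]
tool_rot: [0.707, -0.707, 0.002, -0.003]
contact_force: [0.1, 0.0, 0.5]
gripper_width: 0.856
```

Emit:
drive_tool --motion '[[[0,0,0],[0,0,0],1],[[0,0,0],[0,0,0],1],[[0,0,0],[0,0,0],1],[[0,0,0],[0,0,0],1],[[0,0,0],[0,0,0],1],[[0,0,0],[0,0,0],1]]'

```text
time: 6.85
tool_pos: [0.48, 0.1723, 0.032]
tool_rot: [0.707, -0.707, 0.002, -0.003]
contact_force: [1.0, 0.9, 2.5]
gripper_width: 0.195
```

Emit:
drive_tool --motion '[[[0,-0.3,0],[0,0,0],1],[[0,-0.7,0],[0,0,0],1],[[0,-1,0],[0,0,0],1],[[0,-1,0],[0,0,0],1],[[0,-1,0],[0,0,0],1],[[0,-1,0],[0,0,0],1],[[0,-0.5,0],[0,0,0],1],[[0,-0.2,0],[0,0,0],1],[[0,0,0],[0,0,0],1]]'

```text
time: 7.75
tool_pos: [0.4791, 0.1721, 0.1736]
tool_rot: [-0.707, 0.707, -0.002, 0.002]
contact_force: [0.4, -0.3, -1.2]
gripper_width: 0.2
```

```bash
python3 - <<'E'
from h import *
from plant import manip
f=wrist('w3'); P=cloud(f); st=manip.state()
R=qR(st["tool_rot"]); L=R.inv().apply(P.reshape(-1,3)-st["tool_pos"]).reshape(P.shape)
ok=f["range_z"]>0
for n,lo,hi,e in (("plate",.003,.014,.075),("top",-.03,-.020,.045)):
    m=ok&(L[...,1]>lo)&(L[...,1]<hi)&(abs(L[...,0])<.06)&(abs(L[...,2])<e); q=L[m]; print(n,len(q),np.median(q[:,1]),rect(q[:,[0,2]]),q[:,[0,2]].min(0).round(4),q[:,[0,2]].max(0).round(4))
delta(st,[.5203,-.0616,st["tool_pos"][2]],down(-1.72,1))
E
```

```text
7.75 [0.4791 0.1721 0.1736] [ 0.2  -0.19  1.94  0.    1.39  0.21] [[1.0, -0.0, 0.007], [-0.007, -0.0, 1.0], [-0.0, -1.0, -0.0]] [ 0.4 -0.3 -1.2]
plate 15989 0.007737912917874546 (array([-0.4, -0.4]), array([ 90.4, 119.8]), 89.86) [-0.0456 -0.0603] [0.0449 0.0595]
top 5084 -0.02597658417393816 (array([-2.6,  0.8]), array([41.9, 68.7]), 71.03) [-0.0224 -0.0352] [0.0217 0.0349]
turn [ 0.    0.27 -0.02] shift-before [ 1.73  0.   -9.33] shift-after [ 1.94  0.   -9.29]
```

View pics/w3.png

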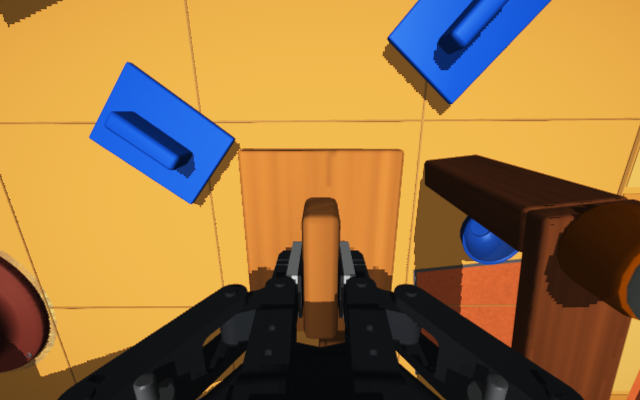

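The lid hangs square in the grip, with its plate centre 0.4 mm off the tool axis. Next I move it above the box.

Emit:
drive_tool --motion '[[[0,0,0],[0,0.27,0],1],[[0.3,0,-0.6],[0,0,0],1],[[0.3,0,-1],[0,0,0],1],[[0.3,0,-1],[0,0,0],1],[[0.3,0,-1],[0,0,0],1],[[0.3,0,-1],[0,0,0],1],[[0.3,0,-1],[0,0,0],1],[[0.12,0,-1],[0,0,0],1],[[0,0,-1],[0,0,0],1],[[0,0,-1],[0,0,0],1],[[0,0,-0.51],[0,0,0],1],[[0,0,-0.2],[0,0,0],1]]'

```text
time: 9.0
tool_pos: [0.5198, -0.0627, 0.1727]
tool_rot: [0.707, -0.707, 0.012, -0.011]
contact_force: [-0.0, -0.4, -2.2]
gripper_width: 0.197
```

Emit:
drive_tool --motion '[[[0,0.8,0],[0,0,0],1],[[0,0.8,0],[0,0,0],1],[[0,0.4,0],[0,0,0],1],[[0,0,0],[0,0,0],1],[[0,0,0],[0,0,0],1]]'

```text
time: 9.5
tool_pos: [0.5205, -0.0616, 0.1241]
tool_rot: [0.707, -0.707, 0.01, -0.011]
contact_force: [0.2, -0.5, -1.7]
gripper_width: 0.204
```

```bash
python3 - <<'E'
from h import *
from plant import manip
f=wrist('w4'); P=cloud(f); st=manip.state()
def sel(n,z0,z1,dx=.08,dy=.09):
    m=(P[...,2]>z0)&(P[...,2]<z1)&(f['range_z']>0)&(abs(P[...,0]-.519)<dx)&(abs(P[...,1]+.063)<dy); q=P[m]; print(n,len(q),rect(q),np.median(q[:,2]).round(4))
z=st["tool_pos"][2]-.0077
sel("plate",z-.005,z+.005); sel("box",.05,.066)
delta(st,[.5199,-.0621,st["tool_pos"][2]],down(-1.72,1))
E
```

```text
9.5 [ 0.5205 -0.0616  0.1241] [-0.26 -0.1   1.95  0.    1.29 -0.23] [[1.0, 0.0, 0.03], [-0.03, 0.0, 1.0], [0.0, -1.0, 0.0]] [ 0.2 -0.5 -1.7]
plate 15954 (array([519.8, -61.8]), array([ 90.5, 119.4]), 88.17) 0.1155
box 1127 (array([520.6,  -6. ]), array([ 6.4, 89.2]), -1.97) 0.0588
turn [0.   0.   0.02] shift-before [-0.04 -0.   -0.01] shift-after [-0.04  0.   -0.01]
```

View pics/w4.png

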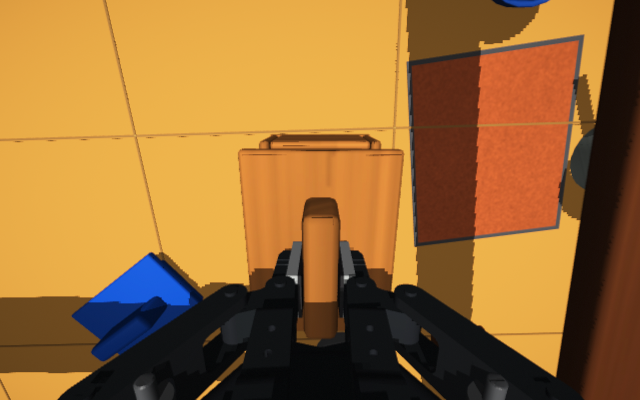

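This shows the lid above the box with the rim visible behind it, and the whole tile with corners at about (409,62), (583,36), (558,228) and (415,245). I make a small correction and lower it.

Emit:
drive_tool --motion '[[[-0.02,0.5,-0.03],[0,0,0],1],[[0,0.5,0],[0,0,0],1],[[0,0.2,0],[0,0,0],1],[[0,0.1,0],[0,0,0],1],[[0,0.1,0],[0,0,0],1],[[0,0.1,0],[0,0,0],1],[[0,0,0],[0,0,0],1]]'

```text
time: 10.25
tool_pos: [0.5198, -0.0627, 0.0862]
tool_rot: [0.707, -0.707, 0.011, -0.011]
contact_force: [0.4, 0.3, -1.6]
gripper_width: 0.198
```

```bash
python3 - <<'E'
from h import *
f=dict(np.load('w4.npz')); h=cv2.cvtColor(f["img"],cv2.COLOR_BGR2HSV)
m=np.zeros((400,640),np.uint8); m[25:255,400:600]=((h[...,0]<=13)&(h[...,1]>150))[25:255,400:600]
k,l,s,_=cv2.connectedComponentsWithStats(m); i=1+s[1:,4].argmax(); v,u=np.nonzero(l==i)
print(s[i],rect(ray(f,np.c_[u,v],0)))
for c in ray(f,[[409,62],[583,36],[558,228],[415,245]],0): print((c*1000).round(1))
E
```

```text
[  414   124   154   119 15709] (array([683.3, -51.2]), array([117. , 140.1]), 6.3)
[599.3  54.6   0. ]
[743.7  70.1   0. ]
[ 763.2 -105.2    0. ]
[ 617.5 -120.3    0. ]
```

Emit:
drive_tool --motion '[[[0,0.08,0],[0,0,0],1],[[0,0.08,0],[0,0,0],1],[[0,0.08,0],[0,0,0],1],[[0,0,0],[0,0,0],1]]'

```text
time: 10.65
tool_pos: [0.52, -0.0627, 0.0801]
tool_rot: [0.707, -0.707, 0.01, -0.011]
contact_force: [2.0, 0.6, -2.1]
gripper_width: 0.199
```

Emit:
drive_tool --motion '[[[0,0.06,0],[0,0,0],1],[[0,0.06,0],[0,0,0],1],[[0,0.06,0],[0,0,0],1],[[0,0,0],[0,0,0],1]]'

```text
time: 11.05
tool_pos: [0.5194, -0.0625, 0.076]
tool_rot: [0.707, -0.707, 0.011, -0.01]
contact_force: [-3.2, 1.0, 3.8]
gripper_width: 0.2
```

```bash
cat >> h.py <<'E'
def lidcheck(n):
    from plant import manip
    f=wrist(n); P=cloud(f); ok=(f["range_z"]>0)&(abs(P[...,0]-.52)<.08)&(abs(P[...,1]+.063)<.09)
    # visible plate area left/right of grip, on +y half
    v=P[ok&(P[...,1]>-.045)&(P[...,1]<-.008)&(abs(abs(P[...,0]-.52)-.03)<.01)]
    for sg,nm in((1,"+x"),(-1,"-x")):
        w=v[(v[:,0]-.52)*sg>0]; print("plate top z",nm,np.median(w[:,2]).round(4))
    w=v; print("y slope", np.polyfit(w[:,1],w[:,2],1).round(4))
    g=P[ok&(abs(P[...,0]-.5205)<.006)&(P[...,1]>-.058)&(P[...,1]<-.033)]; print("grip top",np.median(g[:,2]).round(4))
E
python3 -c "
from h import *
lidcheck('w5')"
```

```text
11.05 [ 0.5194 -0.0625  0.076 ] [-0.26 -0.04  1.98  0.    1.2  -0.23] [[1.0, -0.001, 0.03], [-0.03, 0.001, 1.0], [-0.002, -1.0, 0.0]] [-3.2  1.   3.8]
plate top z +x 0.0674
plate top z -x 0.0675
y slope [-0.6619  0.0544]
grip top 0.1555
```

Emit:
drive_tool --motion '[[[0,0.06,0],[0,0,0],1],[[0,0.06,0],[0,0,0],1],[[0,0,0],[0,0,0],1]]'

```text
time: 11.4
tool_pos: [0.5196, -0.0625, 0.076]
tool_rot: [0.707, -0.707, 0.011, -0.01]
contact_force: [-13.4, 4.2, 20.8]
gripper_width: 0.199
```

Emit:
drive_tool --motion '[[[0,0.06,0],[0,0,0],1],[[0,0,0],[0,0,0],1],[[0,-0.16,0],[0,0,0],1],[[0,0,0],[0,0,0],-1],[[0,0,0],[0,0,0],-1],[[0,0,0],[0,0,0],-1],[[0,0,0],[0,0,0],-1]]'

```text
time: 12.1
tool_pos: [0.5196, -0.0628, 0.0748]
tool_rot: [0.707, -0.707, 0.011, -0.01]
contact_force: [-0.6, 0.1, 0.2]
gripper_width: 0.869
```

Emit:
drive_tool --motion '[[[0,-0.5,0],[0,0,0],-1],[[0,-1,0],[0,0,0],-1],[[0,-1,0],[0,0,0],-1],[[0,-1,0],[0,0,0],-1],[[0,-1,-0.5],[0,0,0],-1],[[0,-1,-0.5],[0,0,0],-1],[[0,-0.5,-0.5],[0,0,0],-1],[[0,0,-0.3],[0,0,0],-1],[[0,0,0],[0,0,0],-1]]'

```text
time: 13.0
tool_pos: [0.5181, -0.1085, 0.2246]
tool_rot: [0.707, -0.707, 0.011, -0.011]
contact_force: [1.0, 0.1, -0.5]
gripper_width: 1.0
```

```bash
python3 - <<'E'
from h import *
f=wrist('w6'); P=cloud(f); ok=(f["range_z"]>0)&(abs(P[...,0]-.52)<.07)&(abs(P[...,1]+.063)<.085)
q=P[ok&(P[...,2]>.055)&(P[...,2]<.08)]
print("plate",rect(q),np.median(q[:,2]).round(4)); A=np.c_[q[:,:2]-[.52,-.063],np.ones(len(q))]; print(np.linalg.lstsq(A,q[:,2],rcond=None)[0].round(4))
g=P[ok&(P[...,2]>.09)&(P[...,2]<.12)]; print("grip",rect(g),np.median(g[:,2]).round(4))
c=P[(f["range_z"]>0)&(abs(P[...,0]-.42)<.02)&(abs(P[...,1]+.06)<.05)]; print("counter",np.median(c[:,2]))
E
```

```text
13.0 [ 0.5181 -0.1085  0.2246] [-0.35 -0.17  1.84 -0.    1.48 -0.32] [[1.0, -0.001, 0.032], [-0.032, 0.0, 1.0], [-0.001, -1.0, 0.0]] [ 1.   0.1 -0.5]
plate (array([519.5, -63. ]), array([ 90.3, 118.5]), 88.17) 0.0673
[-0.0003 -0.0003  0.0673]
grip (array([519.5, -63.2]), array([17.8, 69.6]), 87.66) 0.101
counter -0.000649933203188624
```

View pics/w6.png

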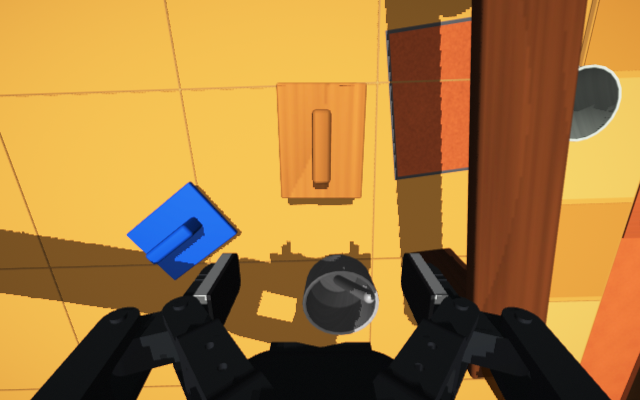

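The lid is home: the grip top reads about 101.6 mm above the measured counter, the plate is level, and the press reached 21 N with no further travel. Next I check the clearance for the tool behind the box and work out the push pose.

```bash
cat >> h.py <<'E'
def lean(yaw,t):
    """tool x = box y (yaw of box/tile x axis, deg), fingertips leaned forward by t deg"""
    a,t=np.radians([yaw,t]); F=np.array([np.cos(a),np.sin(a),0]); x=np.array([-np.sin(a),np.cos(a),0]); y=np.sin(t)*F+np.array([0,0,-np.cos(t)])
    return Ro.from_matrix(np.c_[x,y,np.cross(x,y)])
E
python3 - <<'E'
from h import *
from plant import manip
st=manip.state()
f=dict(np.load("top0.npz")); P=cloud(f); h=cv2.cvtColor(f["img"],cv2.COLOR_BGR2HSV)
m=((h[...,0]>100)&(h[...,0]<130)&(h[...,1]>120)&(P[...,2]>.01)).astype(np.uint8)
k,l,s,c=cv2.connectedComponentsWithStats(m)
for i in range(1,k):
    if s[i,4]>200: q=P[l==i]; print(c[i].round(),q.min(0).round(3),q.max(0).round(3)); print(cv2.boxPoints(cv2.minAreaRect((q[:,:2]*1000).astype(np.float32))).round().tolist())
delta(st,[.42,-.06,.2246],lean(-1.85,0)); delta(st,[.43,-.06,.2246],lean(-1.85,38))
print((qR(st["tool_rot"]).inv().apply([-.09,.046,0])/.025).round(2))
E
```

```text
[247. 151.] [0.339 0.169 0.015] [0.681 0.399 1.307]
[[339.0, 169.0], [402.0, 92.0], [693.0, 331.0], [629.0, 408.0]]
[450. 262.] [ 0.258 -0.247  0.014] [0.396 0.169 1.307]
[[205.0, 148.0], [270.0, -253.0], [404.0, -231.0], [339.0, 169.0]]
[288. 267.] [0.247 0.158 0.015] [0.383 0.291 1.307]
[[243.0, 227.0], [334.0, 156.0], [387.0, 224.0], [295.0, 295.0]]
[215. 310.] [0.146 0.169 0.015] [0.339 0.462 1.307]
[[143.0, 427.0], [246.0, 136.0], [355.0, 175.0], [252.0, 465.0]]
turn [-3.000e-02 -1.799e+01 -1.000e-02] shift-before [-3.96 -0.02  1.79] shift-after [ 1.78 -0.03  3.97]
turn [ -5.98 -17.26  -5.96] shift-before [-3.57 -0.02  1.8 ] shift-after [ 1.8  -2.22  2.79]
[-3.66  0.01  1.73]
```

Emit:
drive_tool --motion '[[[-0.6,0,0.3],[0,0,0],-1],[[-1,0,0.4],[0,0,0],-1],[[-1,0,0.5],[0,-0.6,0],-1],[[-0.9,0,0.5],[0,-1,0],-1],[[0,0,0],[0,-1,0],-1],[[0,0,0],[0,-1,0],-1],[[0,0,0],[0,-1,0],-1],[[0,0,0],[0,-1,0],-1],[[0,0,0],[0,-1,0],-1],[[0,0,0],[0,-1,0],-1],[[0,0,0],[0,-1,0],-1],[[0,0,0],[0,-1,0],-1]]'

```text
time: 14.25
tool_pos: [0.4307, -0.063, 0.2232]
tool_rot: [0.651, -0.649, -0.278, 0.28]
contact_force: [0.6, -0.1, -0.2]
gripper_width: 0.999
```

Emit:
drive_tool --motion '[[[0,0,0],[0,-1,0],-1],[[0,0,0],[0,-1,0],-1],[[0,0,0],[0,-1,0],-1],[[0,0,0],[0,-1,0],-1],[[0,0,0],[0,-1,0],-1],[[0,0,0],[0,-1,0],-1],[[0,0,0],[0,-1,0],-1],[[0,0,0],[0,-1,0],-1],[[0,0,0],[0,-0.4,0],-1]]'

```text
time: 15.15
tool_pos: [0.4307, -0.063, 0.2232]
tool_rot: [0.508, -0.506, -0.493, 0.494]
contact_force: [0.8, 0.3, 0.2]
gripper_width: 0.999
```

Emit:
drive_tool --motion '[[[0,0,0],[-1,0,0],-1],[[0,0,0],[-1,0,0],-1],[[0,0,0],[-1,0,0],-1],[[0,0,0],[-1,0,0],-1],[[0,0,0],[-1,0,0],-1],[[0,0,0],[-1,0,0],-1],[[0,0,0],[-1,0,0],-1],[[0,0,0],[-0.6,0,0],-1],[[0,0,0],[0,0,0],-1]]'

```text
time: 16.05
tool_pos: [0.4305, -0.0633, 0.22]
tool_rot: [-0.318, 0.644, 0.625, -0.306]
contact_force: [-0.2, -0.2, -0.7]
gripper_width: 1.003
```

```bash
python3 - <<'E'
from h import *
from plant import manip
st=manip.state(); print(st["joint_pos"].round(2),st["tool_pos"].round(4))
delta(st,[.44,-.060,.08],lean(-1.85,38));delta(st,[.44,-.060,.014],lean(-1.85,38))
E
```

```text
[-0.5  -1.01  2.46  0.32  1.11 -2.1 ] [ 0.4305 -0.0633  0.22  ]
turn [-0.08 -0.01  0.04] shift-before [0.12 4.67 3.12] shift-after [0.14 4.65 3.15]
turn [-0.08 -0.01  0.04] shift-before [0.11 6.76 4.73] shift-after [0.14 6.73 4.78]
```

Emit:
drive_tool --motion '[[[0,1,0.6],[0,0,0],-1],[[0,1,0.6],[0,0,0],-1],[[0.05,1,0.7],[0,0,0],-1],[[0.05,1,0.7],[0,0,0],-1],[[0,1,0.7],[0,0,0],-1],[[0,0.4,0.3],[0,0,0],-1],[[0,0,0],[0,0,0],-1]]'

```text
time: 16.75
tool_pos: [0.45, -0.0621, 0.0624]
tool_rot: [-0.319, 0.642, 0.625, -0.308]
contact_force: [-0.1, -0.1, 0.8]
gripper_width: 1.002
```

```bash
python3 - <<'E'
from h import *
from plant import manip
st=manip.state(); print(st["joint_pos"].round(2),st["tool_pos"].round(4))
delta(st,[.45,-.060,.014],lean(-1.85,38))
E
```

```text
[-0.47 -0.7   2.58  0.42  0.69 -2.25] [ 0.45   -0.0621  0.0624]
turn [-0.12  0.01  0.06] shift-before [0.08 1.54 1.18] shift-after [0.08 1.52 1.2 ]
```

Emit:
drive_tool --motion '[[[0,0,0],[0.5,0,0],-1],[[0,0,0],[0.5,0,0],-1],[[0,0,0],[0.4,0,0],-1],[[0.05,0.5,0.3],[0,0,0],-1],[[0.05,0.5,0.3],[0,0,0],-1],[[0,0.3,0.2],[0,0,0],-1],[[0,0,0],[0,0,0],-1]]'

```text
time: 17.45
tool_pos: [0.4496, -0.06, 0.0256]
tool_rot: [-0.356, 0.623, 0.605, -0.345]
contact_force: [-0.8, 0.1, 0.3]
gripper_width: 1.002
```

```bash
python3 - <<'E'
from h import *
from plant import manip
st=manip.state(); print(st["joint_pos"].round(2),st["tool_pos"].round(4))
delta(st,[.455,-.060,.016],lean(-1.85,30))
f=wrist("w7")
E
```

```text
[-0.42 -0.51  2.52  0.32  0.66 -2.17] [ 0.4496 -0.06    0.0256]
turn [0.12 0.02 0.04] shift-before [0.   0.44 0.01] shift-after [0.01 0.44 0.  ]
17.45 [ 0.4496 -0.06    0.0256] [-0.42 -0.51  2.52  0.32  0.66 -2.17] [[0.029, 0.509, -0.861], [1.0, -0.013, 0.026], [0.002, -0.861, -0.509]] [-0.8  0.1  0.3]
```

View pics/w7.png

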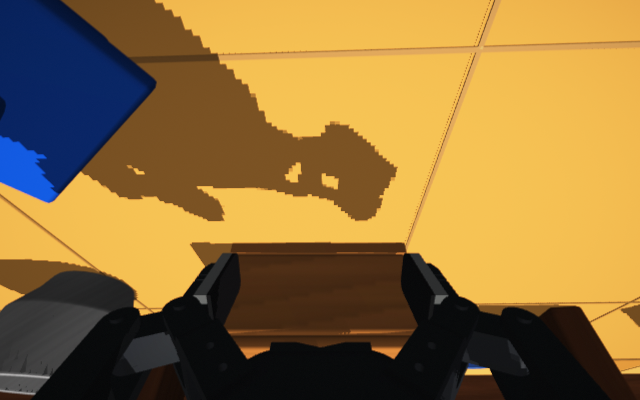

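Emit:
drive_tool --motion '[[[0,0.44,0],[0.1,0,0],-1],[[0,0.15,-0.25],[0,0,0],-1],[[0,0.15,-0.25],[0,0,0],-1],[[0,0.05,-0.09],[0,0,0],-1],[[0,0.05,-0.09],[0,0,0],-1],[[0,0.05,-0.09],[0,0,0],-1],[[0,0,0],[0,0,0],-1]]'

```text
time: 18.2
tool_pos: [0.4787, -0.0614, 0.0176]
tool_rot: [-0.358, 0.622, 0.604, -0.347]
contact_force: [-1.1, -0.4, 0.1]
gripper_width: 1.002
```

Emit:
drive_tool --motion '[[[0,0.08,-0.13],[0,0,0],-1],[[0,0.08,-0.13],[0,0,0],-1],[[0,0.08,-0.13],[0,0,0],-1]]'

```text
time: 18.5
tool_pos: [0.4898, -0.0616, 0.017]
tool_rot: [-0.358, 0.622, 0.604, -0.347]
contact_force: [-6.6, -0.2, 5.2]
gripper_width: 1.004
```

```bash
cat >> h.py <<'E'
def top(n,x,y):
    """box pose from the top camera by the lid plate (z .068) and grip (z .102)"""
    from plant import manip
    f=manip.grab_frame("top"); np.savez(n+".npz",**f); cv2.imwrite(f"pics/{n}.png",f["img"]); P=cloud(f)
    ok=(f["range_z"]>0)&(abs(P[...,0]-x)<.09)&(abs(P[...,1]-y)<.09)
    for nm,a,b in(("plate",.055,.078),("grip",.092,.112)):
        q=P[ok&(P[...,2]>a)&(P[...,2]<b)]
        if len(q)>20: print(nm,len(q),rect(q),np.median(q[:,2]).round(4))
    return f,P
E
python3 -c "
from h import *
from plant import manip
s=manip.state();print(s['tool_pos'].round(4),s['contact_force'].round(1),s['joint_pos'].round(2))
top('t1',.525,-.063)"
```

```text
[ 0.4898 -0.0616  0.017 ] [-6.6 -0.2  5.2] [-0.37 -0.33  2.41  0.32  0.58 -2.14]
plate 1653 (array([511. , -58.3]), array([138. , 148.4]), -88.84) 0.0673
grip 364 (array([490.1, -58.8]), array([107.7, 142.8]), -89.23) 0.1012
```

```bash
cat >> h.py <<'E'
def boxtop(f,x,y):
    P=cloud(f); h=cv2.cvtColor(f["img"],cv2.COLOR_BGR2HSV)
    m=(f["range_z"]>0)&(abs(P[...,0]-x)<.1)&(abs(P[...,1]-y)<.1)&(h[...,1]>80)&(h[...,0]<25)
    for nm,a,b in(("plate",.055,.078),("grip",.092,.112)):
        k=(m&(P[...,2]>a)&(P[...,2]<b)).astype(np.uint8); k=cv2.morphologyEx(k,cv2.MORPH_OPEN,np.ones((3,3)))
        n,l,s,_=cv2.connectedComponentsWithStats(k)
        if n>1: i=1+s[1:,4].argmax(); print(nm,s[i].tolist(),rect(P[l==i]))
E
python3 - <<'E'
from h import *
f=dict(np.load("t1.npz")); boxtop(f,.53,-.063)
E
```

```text
plate [380, 160, 49, 37, 1508] (array([533.3, -63.5]), array([ 90.9, 121.3]), 88.58)
grip [392, 172, 29, 8, 203] (array([533.8, -62.5]), array([18.8, 68. ]), 88.16)
```

Emit:
drive_tool --motion '[[[0.06,0.1,-0.17],[-0.1,-0.08,-0.05],-1],[[0.06,0.18,-0.31],[-0.1,-0.08,-0.05],-1],[[0.06,0.18,-0.31],[-0.1,-0.08,-0.05],-1],[[0.06,0.185,-0.31],[-0.1,-0.08,-0.05],-1],[[0.06,0.19,-0.31],[-0.1,-0.08,-0.05],-1],[[0.06,0.19,-0.31],[-0.1,-0.08,-0.05],-1],[[0.06,0.195,-0.31],[-0.1,-0.08,-0.05],-1],[[0.06,0.2,-0.31],[-0.1,-0.08,-0.05],-1],[[0.06,0.2,-0.31],[-0.1,-0.08,-0.05],-1],[[0.06,0.2,-0.31],[-0.1,-0.08,-0.05],-1],[[0.03,0.1,-0.15],[0,0,0],-1],[[0,0,0],[0,0,0],-1]]'

```text
time: 19.75
tool_pos: [0.5823, -0.045, 0.0194]
tool_rot: [-0.316, 0.611, 0.644, -0.333]
contact_force: [-0.6, -0.5, -0.0]
gripper_width: 0.997
```

```bash
python3 - <<'E'
from h import *
from plant import manip
st=manip.state(); print(st["time"],st["tool_pos"].round(4),qR(st["tool_rot"]).as_matrix().round(3).tolist(),st["contact_force"].round(1),st["joint_pos"].round(2))
f=manip.grab_frame("top"); np.savez("t2.npz",**f); cv2.imwrite("pics/t2.png",f["img"]); boxtop(f,.62,-.04)
E
```

```text
19.75 [ 0.5823 -0.045   0.0194] [[-0.053, 0.577, -0.815], [0.999, 0.03, -0.044], [-0.001, -0.816, -0.578]] [-0.6 -0.5 -0. ] [-0.3  -0.09  2.24  0.48  0.45 -2.3 ]
plate [371, 133, 49, 29, 942] (array([611.3, -43.8]), array([ 65.8, 120.9]), -86.49)
grip [383, 135, 29, 9, 220] (array([624.5, -42.4]), array([19.3, 69.9]), -86.7)
```

Emit:
drive_tool --motion '[[[0.03,0.09,-0.13],[0,-0.04,-0.03],-1],[[0.065,0.17,-0.25],[0,-0.07,-0.05],-1],[[0.065,0.18,-0.25],[0,-0.07,-0.05],-1],[[0.065,0.18,-0.25],[0,-0.07,-0.05],-1],[[0.065,0.18,-0.25],[0,-0.07,-0.05],-1],[[0.06,0.15,-0.21],[0,-0.06,-0.04],-1],[[0.03,0.09,-0.13],[0,-0.04,-0.03],-1],[[0,0,0],[0,0,0],-1]]'

```text
time: 20.6
tool_pos: [0.6262, -0.0323, 0.0192]
tool_rot: [-0.308, 0.597, 0.658, -0.34]
contact_force: [0.4, -0.7, -0.6]
gripper_width: 1.004
```

```bash
python3 - <<'E'
from h import *
from plant import manip
st=manip.state(); print(st["time"],st["tool_pos"].round(4),qR(st["tool_rot"]).as_matrix().round(3).tolist(),st["contact_force"].round(1))
f=manip.grab_frame("top"); np.savez("t3.npz",**f); boxtop(f,.665,-.03)
g=manip.grab_frame("scene"); np.savez("s3.npz",**g); boxtop(g,.67,-.03)
a=f["img"][70:220,300:470]; b=g["img"][160:270,180:320]
cv2.imwrite("pics/c3.png",np.hstack([cv2.resize(a,(400,353),interpolation=2),cv2.resize(b,(400,353),interpolation=2)]))
E
```

```text
20.6 [ 0.6262 -0.0323  0.0192] [[-0.098, 0.575, -0.812], [0.995, 0.056, -0.08], [-0.0, -0.816, -0.578]] [ 0.4 -0.7 -0.6]
plate [367, 133, 48, 13, 378] (array([632.6, -32.3]), array([ 19.5, 120.5]), -84.3)
plate [219, 198, 48, 29, 707] (array([673.8, -27.1]), array([ 91.6, 122.5]), -85.13)
grip [232, 195, 20, 12, 128] (array([674.4, -27.1]), array([19.6, 68.8]), -84.61)
```

View pics/c3.png

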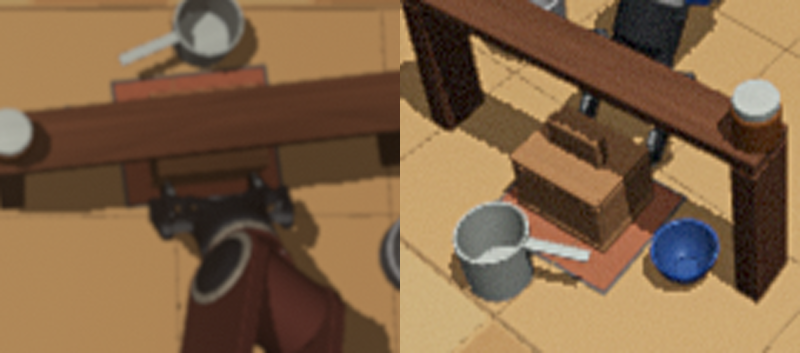

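The top crop shows the box partly under the board and about 10 mm short of centre. The scene crop shows tile margins on the far and +y sides, with bowl and cup untouched. I push most of the remainder, keep it slightly short, then back off for a clean measurement.

Emit:
drive_tool --motion '[[[0.03,0.04,-0.06],[0,-0.03,-0.02],-1],[[0.05,0.06,-0.08],[0,-0.04,-0.03],-1],[[0.02,0.05,-0.07],[0,-0.02,-0.01],-1],[[0,0.03,-0.04],[0,0,0],-1],[[0,0,0],[0,0,0],-1]]'

```text
time: 21.2
tool_pos: [0.6327, -0.0289, 0.0185]
tool_rot: [-0.307, 0.593, 0.661, -0.342]
contact_force: [-2.5, -1.3, 2.2]
gripper_width: 0.996
```

Emit:
drive_tool --motion '[[[0,-0.3,0.4],[0,0,0],-1],[[0,-0.6,0.8],[0,0,0],-1],[[0,-0.6,0.8],[0,0,0],-1],[[0,-0.6,0.8],[0,0,0],-1],[[0,-1,0],[0,0,0],-1],[[0,-1,0],[0,0,0],-1],[[0,-1,0],[0.5,0,0],-1],[[0,-1,0],[1,0,0],-1],[[0,-1,0],[1,0,0],-1],[[0,-1,0],[1,0,0],-1],[[0,-0.8,0],[1,0,0],-1],[[0,0,0],[1,0,0],-1]]'

```text
time: 22.4
tool_pos: [0.4632, -0.0477, 0.1717]
tool_rot: [-0.438, 0.505, 0.561, -0.489]
contact_force: [-0.0, -0.1, 0.4]
gripper_width: 1.003
```

```bash
python3 - <<'E'
from h import *
from plant import manip
f=wrist("w8"); boxtop(f,.678,-.027)
f=manip.grab_frame("top"); np.savez("t4.npz",**f); boxtop(f,.675,-.027)
g=manip.grab_frame("scene"); np.savez("s4.npz",**g); boxtop(g,.68,-.027)
E
```

```text
22.4 [ 0.4632 -0.0477  0.1717] [-0.29 -0.41  2.12  0.05  1.3  -1.98] [[-0.107, 0.138, -0.985], [0.994, 0.012, -0.106], [-0.003, -0.99, -0.138]] [-0.  -0.1  0.4]
plate [269, 311, 102, 36, 3096] (array([650.2, -28.6]), array([ 41.6, 120.1]), -84.41)
plate [366, 133, 48, 10, 250] (array([635.1, -29.9]), array([ 12.9, 118.6]), -84.32)
plate [218, 197, 49, 31, 723] (array([680. , -24.2]), array([ 93.1, 121.1]), -83.77)
grip [231, 196, 20, 13, 129] (array([680.2, -24.6]), array([18.4, 70.2]), -82.42)
```

View pics/w8.png

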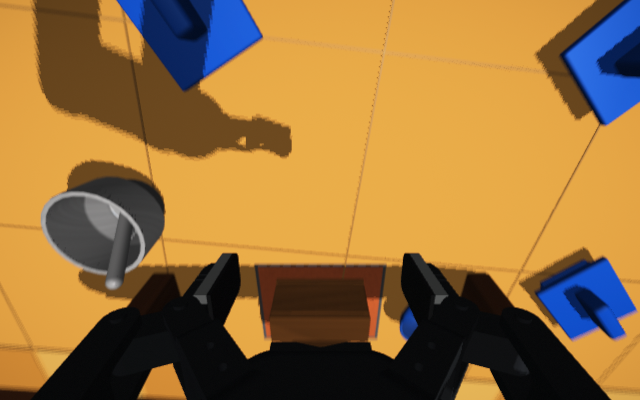

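This view (10th) shows the tile's near edge at row 266, from column 255 to 385, with the box's near face behind it and a visible tile strip on all three sides. I measure these numerically in the same frame.

```bash
cat >> h.py <<'E'
def relbox(f,yaw=6.3,c=(.6805,-.0255),roi=(245,400,255,345)):
    """box near face (depth) and tile edges (colour) in one frame, in tile axes mm about c"""
    a=np.radians(yaw); X=np.array([np.cos(a),np.sin(a)]);Y=np.array([-X[1],X[0]]); c=np.array(c)
    P=cloud(f); ok=f["range_z"]>0; q=P[...,:2]-c; tx=q@X*1e3; ty=q@Y*1e3; z=P[...,2]*1e3
    w=ok&(abs(tx+45)<25)&(abs(ty)<45)&(z>15)&(z<48); A=np.polyfit(ty[w],tx[w],1); print("near face: x at 0, yaw off deg",A[1].round(2),np.degrees(-np.arctan(A[0])).round(2),w.sum())
    w=ok&(abs(ty)<75)&(z>58)&(z<80)&(tx>-52)&(tx<0); y=ty[w]; b=np.round(tx[w]/3); L=[(y[b==k].min(),y[b==k].max()) for k in np.unique(b) if (b==k).sum()>30]; print("plate y ends",np.median(L,0).round(1),"near x",np.percentile(tx[w],1).round(1))
    h=cv2.cvtColor(f["img"],cv2.COLOR_BGR2HSV); u0,u1,v0,v1=roi; m=np.zeros((400,640),bool)
    m[v0:v1,u0:u1]=((h[...,0]<=12)&(h[...,1]>150)&(abs(z)<8))[v0:v1,u0:u1]
    v,u=np.nonzero(m); g=ray(f,np.c_[u,v],0)[:,:2]-c; gx=g@X*1e3; gy=g@Y*1e3
    k=abs(gy)<70; cols=[np.min(gx[(abs(gy-t)<2)]) for t in range(-70,71,5) if (abs(gy-t)<2).any()]; print("tile near x",np.median(cols).round(1),np.round(cols,1).tolist())
    lo=[gy[abs(gx-t)<1.5].min() for t in range(-66,-46,3) if (abs(gx-t)<1.5).any()]; hi=[gy[abs(gx-t)<1.5].max() for t in range(-66,-46,3) if (abs(gx-t)<1.5).any()]; print("tile y ends",np.median(lo).round(1),np.median(hi).round(1))
E
python3 - <<'E'
from h import *
relbox(dict(np.load("w8.npz")))
E
```

```text
near face: x at 0, yaw off deg -49.75 -0.12 1343
plate y ends [-59.   59.6] near x -50.2
tile near x -71.8 [-71.8, -70.1, -71.8, -71.8, -71.8, -70.1, -71.8, -71.8, -70.1, -70.1, -71.8, -71.8, -71.8, -71.8, -71.8, -70.1, -70.1, -71.8, -70.1, -70.1, -71.8, -71.8, -70.1, -71.8, -71.8, -70.1, -71.8, -71.8, -71.8]
tile y ends -83.0 84.8
```

Remaining offset: about 4 mm forward, with sideways within 1 mm and yaw about 0.1°. I go back behind the box for a straight final push.

```bash
python3 - <<'E'
from h import *
from plant import manip
st=manip.state()
delta(st,[.55,-.0380,.0185],lean(6.3,35.3)); delta(st,[.6367,-.0285,.0185],lean(6.3,35.3))
E
```

```text
turn [-5.5  -0.02 -0.  ] shift-before [-0.03  6.38 -2.69] shift-after [-0.03  6.9   0.56]
turn [-5.5  -0.02 -0.  ] shift-before [-0.03  6.85 -6.14] shift-after [-0.04  8.92 -2.28]
```

Emit:
drive_tool --motion '[[[0,0.5,0],[-1,0,0],-1],[[0,0.8,0],[-1,0,0],-1],[[0,0.8,0],[-1,0,0],-1],[[0,0.8,0],[-1,0,0],-1],[[0,0.8,0],[-1,0,0],-1],[[0,0.8,0],[-0.5,0,0],-1],[[0,0.6,0],[0,0,0],-1],[[0,0.4,0],[0,0,0],-1],[[0,0,0],[0,0,0],-1]]'

```text
time: 23.45
tool_pos: [0.5138, -0.0408, 0.0402]
tool_rot: [-0.309, 0.593, 0.66, -0.343]
contact_force: [-0.0, -0.4, -0.0]
gripper_width: 1.001
```

```bash
python3 - <<'E'
from h import *
from plant import manip
st=manip.state(); print(st["joint_pos"].round(2))
delta(st,[.60,-.0326,.0185],lean(6.3,35.3)); delta(st,[.6367,-.0285,.0185],lean(6.3,35.3))
E
```

```text
[-0.37 -0.34  2.4   0.5   0.58 -2.4 ]
turn [-0.06 -0.04 -0.  ] shift-before [-0.04  2.7  -2.34] shift-after [-0.05  2.71 -2.33]
turn [-0.06 -0.04 -0.  ] shift-before [-0.04  3.55 -3.55] shift-after [-0.05  3.56 -3.53]
```

Emit:
drive_tool --motion '[[[-0.01,0.5,-0.4],[0,-0.04,0],-1],[[-0.01,0.6,-0.5],[0,0,0],-1],[[-0.01,0.6,-0.5],[0,0,0],-1],[[-0.01,0.6,-0.5],[0,0,0],-1],[[0,0.4,-0.44],[0,0,0],-1],[[0,0.28,-0.4],[0,0,0],-1],[[0,0.2,-0.28],[0,0,0],-1],[[0,0.12,-0.17],[0,0,0],-1],[[0,0.06,-0.08],[0,0,0],-1],[[0,0.06,-0.08],[0,0,0],-1],[[0,0,0],[0,0,0],-1]]'

```text
time: 24.55
tool_pos: [0.633, -0.0296, 0.0216]
tool_rot: [-0.306, 0.593, 0.661, -0.343]
contact_force: [-1.2, -0.0, 0.1]
gripper_width: 0.999
```

```bash
python3 - <<'E'
from h import *
from plant import manip
st=manip.state()
delta(st,[.6367,-.0285,.0185],lean(6.3,35.3))
E
```

```text
turn [-0.02  0.02 -0.02] shift-before [ 0.03  0.19 -0.05] shift-after [ 0.03  0.19 -0.05]
```

Emit:
drive_tool --motion '[[[0,0.03,-0.04],[0,0,0],-1],[[0,0.03,-0.05],[0,0,0],-1],[[0,0.03,-0.04],[0,0,0],-1],[[0,0,0],[0,0,0],-1],[[0,0,0],[0,0,0],-1]]'

```text
time: 25.05
tool_pos: [0.6367, -0.0291, 0.0214]
tool_rot: [-0.306, 0.593, 0.661, -0.344]
contact_force: [-5.7, -1.5, 3.2]
gripper_width: 0.999
```

Emit:
drive_tool --motion '[[[0,-0.3,0.4],[0,0,0],-1],[[0,-0.6,0.8],[0,0,0],-1],[[0,-0.6,0.8],[0,0,0],-1],[[0,-0.6,0.8],[0,0,0],-1],[[0,-1,0],[0,0,0],-1],[[0,-1,0],[0,0,0],-1],[[0,-1,0],[0.5,0,0],-1],[[0,-1,0],[1,0,0],-1],[[0,-1,0],[1,0,0],-1],[[0,-1,0],[1,0,0],-1],[[0,-0.8,0],[1,0,0],-1],[[0,0,0],[1,0,0],-1]]'

```text
time: 26.25
tool_pos: [0.4678, -0.0483, 0.175]
tool_rot: [-0.436, 0.505, 0.561, -0.49]
contact_force: [0.0, 0.4, 0.1]
gripper_width: 0.997
```

```bash
python3 - <<'E'
from h import *
from plant import manip
f=wrist("w9"); relbox(f)
f=manip.grab_frame("top"); np.savez("t5.npz",**f); boxtop(f,.675,-.027)
g=manip.grab_frame("scene"); np.savez("s5.npz",**g); boxtop(g,.68,-.027)
E
```

```text
26.25 [ 0.4678 -0.0483  0.175 ] [-0.29 -0.4   2.11  0.05  1.3  -1.98] [[-0.11, 0.138, -0.984], [0.994, 0.01, -0.109], [-0.005, -0.99, -0.138]] [0.  0.4 0.1]
near face: x at 0, yaw off deg -45.76 -0.04 1314
plate y ends [-58.7  59.6] near x -46.1
tile near x -71.4 [-71.1, -71.2, -71.2, -71.2, -71.2, -71.2, -71.3, -71.3, -71.3, -71.3, -71.4, -71.4, -71.4, -71.4, -71.4, -71.5, -71.5, -71.5, -71.5, -71.6, -71.6, -73.3, -71.6, -71.6, -71.7, -70.0, -70.0, -71.7, -71.7]
tile y ends -83.1 84.4
plate [362, 102, 47, 10, 252] (array([715.2, -20.5]), array([ 16.6, 118.8]), -83.86)
plate [219, 200, 47, 29, 715] (array([683.5, -24.3]), array([ 93.4, 121.3]), -83.54)
grip [230, 197, 21, 13, 132] (array([683.8, -23.4]), array([20.8, 67.2]), -82.18)
```

```bash
python3 - <<'E'
from h import *
a=dict(np.load("scene0.npz"));b=dict(np.load("s5.npz"));t0=dict(np.load("top0.npz"));t1=dict(np.load("t5.npz"))
def c(f,u0,u1,v0,v1,z0,z1):
    P=cloud(f); m=np.zeros((400,640),bool); m[v0:v1,u0:u1]=1; m&=(f["range_z"]>0)&(P[...,2]>z0)&(P[...,2]<z1); q=P[m]; return np.median(q,0).round(4).tolist(),len(q)
for n,r in dict(cup=(195,250,220,255,.02,.07),bowl=(266,294,224,252,.012,.05)).items(): print(n,c(a,*r),c(b,*r))
for n,r in dict(mortar=(455,515,150,205,.06,.12),cup=(345,410,60,105,.04,.08)).items(): print("top",n,c(t0,*r),c(t1,*r))
P=cloud(b); m=(b["range_z"]>0)&(abs(P[...,0]-.683)<.02)&(abs(P[...,1]+.024)<.03)&(P[...,2]>.09)&(P[...,2]<.12); print("grip top",np.median(P[m][:,2]),"counter",np.median(cloud(b)[200:210,260:280,2]), "plate",np.median(P[(abs(P[...,0]-.7)<.012)&(abs(P[...,1]+.03)<.04)&(P[...,2]>.05)&(P[...,2]<.08)][:,2]))
cv2.imwrite("pics/fin.png",np.hstack([cv2.resize(b["img"][150:260,170:330],(400,275),interpolation=2),cv2.resize(dict(np.load("w9.npz"))["img"][235:365,230:420],(400,275),interpolation=2)]))
E
```

```text
cup ([0.7893, -0.0247, 0.0473], 588) ([0.7689, -0.0112, 0.0467], 895)
bowl ([0.6627, 0.1074, 0.0263], 302) ([0.6628, 0.1084, 0.0267], 305)
top mortar ([0.5464, -0.2508, 0.0725], 435) ([0.5503, -0.2634, 0.0729], 382)
top cup ([0.7713, -0.0129, 0.0554], 360) ([0.7672, -0.0208, 0.0562], 421)
grip top 0.10116912354291185 counter 0.001134763394677496 plate 0.06888885214460494
```

View pics/fin.png

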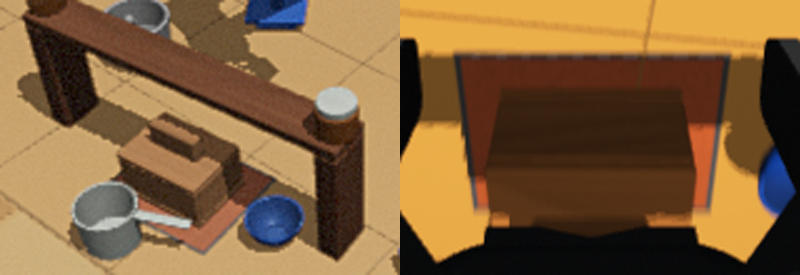

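The final views show the box closed and on the tile. The wrist crop gives side margins at the box's near bottom edge of about 40 and 42 px, with the near edge parallel to the tile border. The cup and mortar medians were contaminated by box and arm pixels, so I recheck those with direct patches before handing in.

```bash
python3 - <<'E'
from h import *
from plant import manip
t0=dict(np.load("top0.npz"));t1=dict(np.load("t5.npz"));a=dict(np.load("scene0.npz"));b=dict(np.load("s5.npz"))
def sh(f,g,u0,u1,v0,v1):
    r=cv2.matchTemplate(g["img"][v0-8:v1+8,u0-8:u1+8],f["img"][v0:v1,u0:u1],cv2.TM_CCOEFF_NORMED); _,s,_,l=cv2.minMaxLoc(r); return (l[0]-8,l[1]-8),round(s,3)
print("mortar top",sh(t0,t1,470,508,155,200),"mortar scene",sh(a,b,212,240,148,165),"cup top",sh(t0,t1,372,406,64,98),"cup scene",sh(a,b,198,226,220,254),"bowl scene",sh(a,b,266,294,226,250),"jars",sh(a,b,295,316,184,212),sh(a,b,178,197,135,156))
f=dict(np.load("w9.npz")); P=cloud(f)
for n in("w1","w9"):
    f=dict(np.load(n+".npz"));P=cloud(f);m=(f["range_z"]>0)&(P[...,2]>.066)&(P[...,2]<.08)&(np.hypot(P[...,0]-.537,P[...,1]+.259)<.065); print(n,"mortar rim",rect(P[m])[:2],m.sum())
s=manip.state(); print(s["time"],s["contact_force"].round(1))
E
```

```text
mortar top ((0, 0), 0.854) mortar scene ((0, 0), 0.895) cup top ((0, 0), 1.0) cup scene ((0, 0), 0.9) bowl scene ((0, 0), 0.993) jars ((0, 0), 0.996) ((0, 0), 0.997)
w1 mortar rim (array([ 537.1, -259. ]), array([94.2, 94.8])) 1162
w9 mortar rim (array([ 535.7, -260.1]), array([92.7, 97.7])) 2651
26.4 [ 0.1  0.4 -0.1]
```

All bystanders read zero shift and the arm is clear, so I'm handing in.

```bash
python3 -c "
from plant import manip
print(manip.job_done())"
```

```text
the job is handed in; nothing more can be done
None
```

I put the lid on the box, pressed it home, and pushed the closed box along the counter onto the tile. I handed the job in at 26.4 s with the arm clear of everything.

- **Lid:** The press reached about 21 N with no further travel. Straight after the press, the grip top measured about 101.6 mm above the counter (102 mm is fully home) and the plate was level. The last scene view gave a grip top of about 100 mm and a plate top of about 68 mm; that camera's depth had already read 2–3 mm off on the bare counter.
- **Placement:** I pushed with the open, leaned fingers on the box's near side, then nudged it forward about 4 mm after a check. In the last wrist view the box is within about 1 mm of centre and 0.3° of square. Its near face stands 25.6 mm inside the tile's near edge, against 25 mm nominal.
- **Bystanders:** Matching against the first pictures showed no movement of the mortar, cup, bowl or jars. The mortar's rim read 1–2 mm apart in two wrist views, within calibration error.
- **Disagreements:** The top and scene cameras put the sideways offset at about +2 and -3 mm. Their tile estimates are coarser, so I relied on the wrist view. One early comparison of cup and mortar positions was spoiled by box and arm pixels; I replaced it with the matching above.

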